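# Stand the drained refill canister back and push its drip bucket under the tap

## Task

One of the two refill canisters has been left tipped forward on its stand: push it back with the fingers until it stands fully level again. Also push the drip bucket that stands out in front of it along the counter until it stands centred under that canister's tap. Only push: never grasp, lift or topple the bucket, and leave the other canister, its bucket and everything else where they are.

Things in the scene. Friction and masses are not known exactly. Their poses are not given: they have to be found in the camera images.
- station_a: White wooden stand block under the canister that is tipped forward: 170 mm deep (x), 150 wide (y), 100 tall, fixed to the counter; it may be the left or the right of two like stands. Origin: centre of its underside; own x points away from the robot (front face at x = -85 mm), turned by up to about 9 degrees.
- can_a (a joint): Tilt of the tipped canister (0.7 kg or so, in a steel tray) about a stiff level hinge along the stand's y at the tray's front: 0 = standing level on its stand, against a firm stop; starts 0.38 to 0.6 rad tipped towards the robot (stop at 0.62). It stays where it is left; roughly 2 to 8 N of push at its top edge moves it.
- can_a_hinge (a point): Point on that hinge axis at mid width, 108 mm above the counter. Axes as the stand's. Does not move with the canister.
- can_a_edge (a point): Middle of the tipped canister's top front edge (the side towards the robot), moving with it: 4 mm behind and 174 mm above the hinge when level. Canister: white jerrycan 130 mm deep, 116 wide, 170 tall, edges rounded 12 mm, flat front face below this edge; a 42 mm wide, 18 mm tall cap starts 13 mm behind the edge and a handle 26 to 34 mm tall lies further back.
- can_a_outlet (a point): Lower end (outlet) of the red tap on the tipped canister, moving with it: 70 mm in front of and 22 mm above the hinge when level, so 130 mm above the counter and 55 mm in front of the stand's front face. The tap body is 20 mm across and reaches 10 mm further forward; up to 50 mm above the outlet.
- bucket_a: The loose drip bucket to be pushed: open aluminium cup, 72 mm across the mouth, a little narrower at the foot, 58 mm tall, wall 3 mm, about 0.12 kg, standing in front of the tipped canister's stand. Origin: centre of its underside, z axis up.
- can_b (a joint): Tilt of the other, like canister on the other stand: 0 = level, and it stays so; leave it.
- bucket_b: The other drip bucket, same make (72 mm across the mouth, 58 mm tall), standing under the tap of the level canister; leave it. Origin: centre of its underside.
- tin: Flat round steel tin, 66 mm across, 28 mm tall, loose between the two stands; leave it. Origin: centre of its underside.
- jar: Glass jar with wooden cap, 80 mm across, 120 mm tall, loose between the stands further back; leave it. Origin: centre of its underside.
- amber: Amber bottle, 60 mm across, 170 mm tall, loose at the left; leave it. Origin: centre of its underside.
- white: White bottle, 64 mm across, 190 mm tall, loose at the right; leave it. Origin: centre of its underside.
- scoop: Spoon with a wooden handle lying flat at the far left of the counter; leave it.
- brush: Brush lying flat at the far right of the counter; leave it.
Things that resemble listed ones, but are neither listed nor needed, are in the scene too. Leave any turquoise look-alike of the bucket_a alone.

How it is judged:
By the outcome, as a careful person would: the job done as asked, in the order asked, and still so for the second after the job is handed in, with the robot touching nothing.
It also fails if it takes over 51 s, if anything falls off the work surface, if the arm or the gripper's body presses on something with over 40 N, if the wrist force passes 120 N, or if a joint passes its speed limit or range.

## Robot

A 7-joint arm with a two-finger parallel gripper is mounted at the origin on the work surface. World frame = base frame: x ahead of the robot, y to its left, z up, the work surface at z = 0. Lengths are in mm, angles in degrees, forces in N, time in s.
With the tool pointing down it reaches from about 400 to 875 mm from the base axis. Payload 4.4 kg.
Tool frame: the origin (TCP) lies at the very end of the fingers, on their centre line; the grasp point (between the pads) lies 19 mm behind it; z points along the fingers, y is the line along which they close (so a half turn about z gives the same grasp; the last joint's range is limited). The gripper opens to 85 mm and grips with 20 to 120 N. Pads are 22 mm wide; open, the fingers measure 114 mm over their backs; the gripper's body (76 mm by 85 mm) begins 54 mm behind the grasp point. The pads swing forward as they close: fully open they stand 13 mm farther back than shut.
Start: joints at [61.433, 36.005, 2.206, 86.941, -1.547, 57.084, -1.146], TCP at [272.647, -590.069, 231.313] pointing down, gripper open.
Joint ranges: [-175.42, 175.42], [-21.48, 121.26], [-71.46, 75.88], [10.55, 141.38], [-63.04, 243.04], [13.31, 113.54], [-168.57, 168.57]. Speed limits (degrees/s): [147.25, 147.25, 180, 180, 180, 180, 180].

## Interface

Orientations are given as [roll, pitch, yaw] about the fixed x, y, z axes, in that order (R = Rz(yaw) Ry(pitch) Rx(roll)).
In Python, from plant import manip, grab_frame, workorder gives the robot as it stands. The module is installed in compiled form; this text tells all that it offers.
- The arm moves only by the shell command python3 -m crank 'ROWS' [OPENING] [FORCE]. ROWS is JSON, a list of rows, each an object of numbers: "tx", "ty", "tz": the shift along the world's x, y, z in cm; "wx", "wy", "wz": the turn, a rotation vector about the world's x, y, z in degrees. A call has 1 to 20 rows; each row is the pose to reach, as a shift and turn from the pose commanded when the call began; what a row does not reach only later rows make up. A row lasts 1/10 s, in which the tool goes at most 50 mm and 8.59 degrees, less where a joint would pass 70% of its speed; a pose out of reach is approached as far as the arm can. A call with a gripper value outside its range is refused whole. OPENING is the finger opening in cm, from 0 to 8.54, set as the call begins (- or left out, the last holds). The fingers move at their own pace and stop on an object; FORCE is the grip in N (left out, the last holds). Time passes only in rows, so rows that repeat a pose let the fingers close. It gives the time, the measured TCP pose, the force, the opening and the grip force at its end, in the units of the state.
- manip.get_state(): the state, without advancing time (a new reading comes with each control period).
- grab_frame(name): name is "side" or "top"; returns a dict with "pixels" (400x640x3 uint8, red, green, blue), "depth" (400x640 float32, mm along the optical axis (not along the pixel's ray), 0 where there is no reading), "fx", "fy", "cx", "cy" (pixels), "k1" (the pictures are not rectified: a ray, as slopes to the right and down, at radius r is drawn at 1 + k1 r^2 times it, then the intrinsics apply), "extrinsics" (4x4, takes a point from camera to world coordinates). Camera axes: x right, y up, looking along -z (the intrinsics and any distortion apply to the point x, -y, -z); pixel columns grow to the right and rows downward; lengths in mm; the calibration is good to about 2 mm. A picture is of the moment at which its call begins.
- workorder.finish_job(): hands the job in; it is judged then, once.
The state is a dict: "time": time; "qpos": joint angles; "joint_velocities": joint speeds; "effort": joint torques, N m; "position": TCP position; "eef_rot": TCP orientation; "ft_force": force on the tool from outside, world axes, zero at the start; "torque": the same for the moment, N m; "gripper_width": finger opening in mm; "finger_force": force on a finger pad.
Only numpy, scipy, OpenCV 4.12 (cv2) and the standard library are available. Lean on these libraries where they do the work, as an engineer would, in place of code of your own. Each camera call takes 0.05 s, during which the arm holds its last target. There are 200 camera calls.

## Working session

There is one attempt and no reset: what is moved stays moved. The work goes in short steps, Python scripts to look and compute and a shell command to move; the robot and the scene stay as the last step left them, time stands still between calls to the robot, and variables do not carry over. Pictures are saved under pics/ and viewed, at most 10 in all, crops included, and the job is handed in when it is done.

```bash
mkdir -p pics; cat > h.py <<'E'
import numpy as np, cv2
from plant import manip, grab_frame, workorder
def cloud(f):
    h,w=f["depth"].shape
    v,u=np.mgrid[:h,:w].astype(float)
    K=np.array([[f["fx"],0,f["cx"]],[0,f["fy"],f["cy"]],[0,0,1]])
    p=cv2.undistortPoints(np.stack([u.ravel(),v.ravel()],1)[:,None],K,np.array([f["k1"],0,0,0.]))[:,0]
    d=f["depth"].ravel()
    c=np.stack([p[:,0]*d,-p[:,1]*d,-d,np.ones_like(d)],1)
    P=(c@np.array(f["extrinsics"]).T)[:,:3]; P[d==0]=np.nan
    return P.reshape(h,w,3)
def snap(n,name):
    f=grab_frame(n); cv2.imwrite(f"pics/{name}.png",f["pixels"][:,:,::-1]); np.save(f"pics/{name}.npy",cloud(f)); return f
E
python3 - <<'E'
from h import *
for n in("side","top"):
    f=snap(n,n+"0"); print(n,f["fx"],f["k1"],np.round(f["extrinsics"],2).tolist(),(f["depth"]>0).mean())
print(manip.get_state())
E
```

```text
side 363.00568012675853 -0.06668035950980719 [[-0.94, 0.23, -0.23, 310.0], [-0.33, -0.63, 0.71, 733.22], [0.02, 0.74, 0.67, 879.71], [0.0, 0.0, 0.0, 1.0]] 0.9959921875
top 450.82261817945255 -0.08360325414448633 [[-0.03, 0.99, -0.13, 358.03], [-1.0, -0.03, -0.0, 3.46], [-0.01, 0.13, 0.99, 1646.3], [0.0, 0.0, 0.0, 1.0]] 0.99567578125
{'time': 0.1, 'qpos': array([61.43229467, 36.0507246 ,  2.20174955, 86.99030392, -1.54547994,
       57.08478857, -1.1457641 ]), 'joint_velocities': array([ 0.05369288,  0.00839726,  0.08198251, -0.15562061, -0.03614515,
       -0.0557687 ,  0.03821476]), 'effort': array([ 2.82987196e-03, -5.64531577e+01,  1.23019908e+00, -1.93973958e+01,
        1.11668132e-02,  5.44997849e-03,  2.98060695e-05]), 'position': array([ 272.41432063, -589.54351711,  230.51326883]), 'eef_rot': array([-1.79903843e+02,  1.51220524e-03,  2.47994034e+01]), 'ft_force': array([-0.74246799,  0.09501932, -0.54154075]), 'torque': array([-0.02242487,  0.01002127,  0.0173433 ]), 'finger_force': 0.0, 'gripper_width': 85.57394927764314}
```

View pics/side0.png

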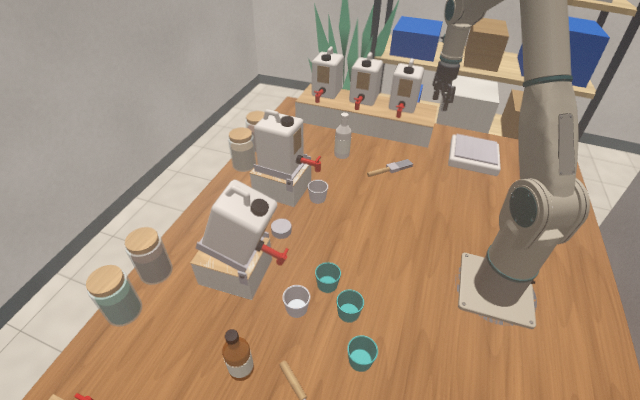

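View pics/top0.png

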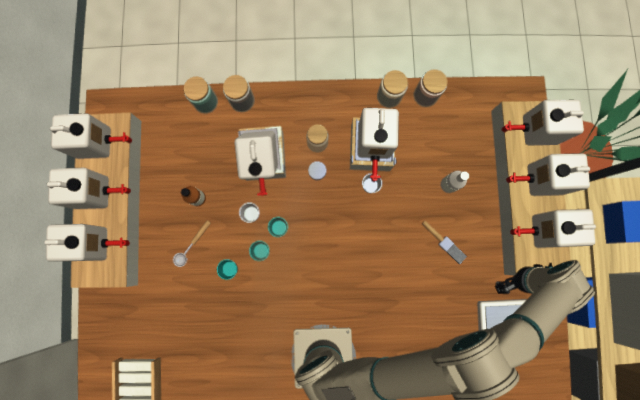

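Side: tipped canister (240,225), its red tap (270,253), bucket candidates: aluminium (297,301), turquoise (328,277), (349,306), (362,352). Aluminium bucket_b at (317,190) is under the level canister. Top: tipped canister (256,158), tap (263,187), aluminium (249,212), turquoise (278,227), (260,251), (228,269), bucket_b (372,184). I choose the aluminium one at top (249,212), which is the only non-turquoise bucket in front of the tipped canister.

```bash
cat > m.py <<'E'
from h import *
import sys
def measure(tag):
    img=cv2.imread(f"pics/top{tag}.png"); P=np.load(f"pics/top{tag}.npy")
    hsv=cv2.cvtColor(img,cv2.COLOR_BGR2HSV).astype(int)
    H,S,V=[hsv[...,i] for i in range(3)]
    x,y,z=P[...,0],P[...,1],P[...,2]
    vv,uu=np.mgrid[:400,:640]
    return img,P,H,S,V,x,y,z,uu,vv
def bucket(tag,c=None,rad=60,name="bucket"):
    img,P,H,S,V,x,y,z,uu,vv=measure(tag)
    m=(np.hypot(x-c[0],y-c[1])<rad)&(z>51)&(z<66)
    p=P[m][:,:2]; (cc,r)=cv2.minEnclosingCircle(p.astype(np.float32)); 
    print(name,np.round(cc,1),"r",round(r,1),"n",len(p),"z",np.round(np.median(z[m]),1)); return cc
E
python3 - <<'E'
from m import *
img,P,H,S,V,x,y,z,uu,vv=measure("0")
for n,(u,v) in dict(ba=(249,212),bb=(372,184),t1=(278,227),t2=(260,251),t3=(228,269)).items():
    bucket("0",P[v,u,:2],45,n)
for n,(u,v) in dict(amber=(190,192),tin=(317,170),jar=(317,132)).items(): print(n,P[v,u].round())
print("table z",np.median(z[240:300,330:400]))
red=((H<8)|(H>172))&(S>150)&(V>60)
for n,lo,hi in(("A",230,300),("B",350,400)):
    m=red&(uu>lo)&(uu<hi)&(vv>130)&(vv<215); p=P[m]; print("tap",n,m.sum(),p.min(0).round(),p.max(0).round(),np.median(p,0).round()); 
    d=p[np.argmin(p[:,0])];print(d.round())
    fr=p[p[:,0]<p[:,0].min()+20]; print("front",fr.mean(0).round(1), fr.std(0).round(1))
# stand tops
for n,lo,hi in(("A",225,300),("B",345,410)):
    m=(uu>lo)&(uu<hi)&(vv>110)&(vv<200)&(z>92)&(z<107)
    p=P[m][:,:2].astype(np.float32); r=cv2.minAreaRect(p); print("stand",n,m.sum(),r,cv2.boxPoints(r).round(0).tolist())
    m=(uu>lo)&(uu<hi)&(vv>95)&(vv<200)&(z>200); p=P[m]; print("can top",p.min(0).round(),p.max(0).round())
im=img[100:290,180:310]; im=cv2.resize(im,None,fx=3,fy=3,interpolation=cv2.INTER_CUBIC)
s=cv2.imread("pics/side0.png")[170:360,180:380]; s=cv2.resize(s,None,fx=2,fy=2)
o=np.zeros((570,790,3),np.uint8); o[:,:390]=im; o[:380,390:]=s; cv2.imwrite("pics/crop0.png",o)
E
```

```text
ba [518.6 247.9] r 36.0 n 66 z 58.2
bb [ 610.7 -193.5] r 35.7 n 44 z 57.5
t1 [464.  146.5] r 35.9 n 66 z 58.3
t2 [382.  213.7] r 35.6 n 63 z 57.5
t3 [321.9 326.5] r 35.8 n 69 z 56.9
amber [586. 435. 137.]
tin [669.  -0.  29.]
jar [786.  -4. 122.]
table z nan
tap A 108 [nan nan nan] [nan nan nan] [nan nan nan]
[nan nan nan]
front [nan nan nan] [nan nan nan]
tap B 129 [nan nan nan] [nan nan nan] [nan nan nan]
[nan nan nan]
front [nan nan nan] [nan nan nan]
stand A 251 ((728.0806274414062, 163.1392822265625), (236.24073791503906, 135.38015747070312), 21.93048858642578) [[593.0, 182.0], [644.0, 56.0], [863.0, 144.0], [812.0, 270.0]]
can top [602. 133. 201.] [768. 250. 346.]
stand B 317 ((751.0073852539062, -200.27191162109375), (154.20489501953125, 173.9049530029297), 84.41033935546875) [[657.0, -269.0], [830.0, -285.0], [845.0, -132.0], [672.0, -115.0]]
can top [ 683. -261.  201.] [ 817. -138.  321.]<stdin>:11: RuntimeWarning: Mean of empty slice.
  ret = um.true_divide(
  ret = _var(a, axis=axis, dtype=dtype, out=out, ddof=ddof,
  arrmean = um.true_divide(arrmean, div, out=arrmean,
  ret = um.true_divide(
```

View pics/crop0.png

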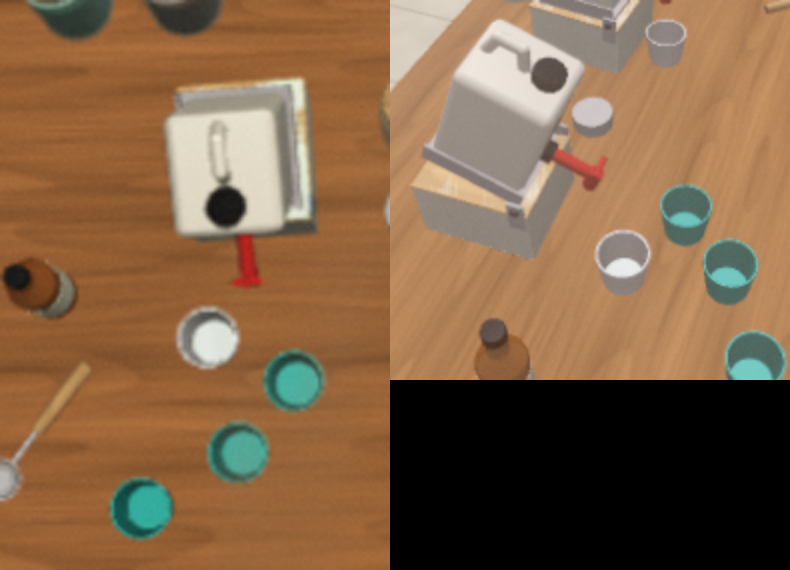

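The close crop confirms the choice: the aluminium cup (crop 208,337) stands just ahead of the red tap (247,280), and the neighbours are turquoise. Next, fit the stand faces.

```bash
python3 - <<'E'
from m import *
P=np.load("pics/side0.npy"); img=cv2.imread("pics/side0.png")
T,Hh=np.load("pics/top0.npy"),None
def poly(pts):
    m=np.zeros((400,640),np.uint8); cv2.fillPoly(m,[np.array(pts,np.int32)],1); return m>0
def plane(p):
    for _ in range(5):
        c=np.median(p,0) if _==0 else p.mean(0); n=np.linalg.svd(p-p.mean(0),full_matrices=False)[2][2]; d=(p-p.mean(0))@n
        p=p[abs(d)<max(1.5,2*np.median(abs(d)))]
    return p.mean(0),n,len(p),d.std()
def show(nm,m,P):
    p=P[m]; p=p[np.isfinite(p).all(1)]; c,n,k,s=plane(p); print(nm,c.round(1),n.round(4),k,round(s,2),p.min(0).round(),p.max(0).round()); return c,n
show("+y face",poly([(197,272),(248,290),(250,274),(202,258)]),P)
show("front",poly([(256,286),(267,258),(264,256),(254,276)]),P)
show("can +y",poly([(215,235),(245,245),(262,218),(228,200)]),P)
# top-view tap and can
ti=cv2.cvtColor(cv2.imread("pics/top0.png"),cv2.COLOR_BGR2HSV); si=cv2.cvtColor(img,cv2.COLOR_BGR2HSV)
for nm,hs,C,box in(("topA",ti,T,(230,300,170,215)),("topB",ti,T,(350,400,130,215)),("sideA",si,P,(240,300,235,275)),("sideB",si,P,(285,330,145,175))):
    m=((hs[...,0]<8)|(hs[...,0]>172))&(hs[...,1]>150)&(hs[...,2]>60)&np.isfinite(C[...,0])
    k=np.zeros_like(m);k[box[2]:box[3],box[0]:box[1]]=1; p=C[m&k]; print(nm,len(p),p.min(0).round(),p.max(0).round())
    print(p[np.argsort(p[:,0])][::max(1,len(p)//14)].round().tolist())
show("can top face",poly([(239,150),(247,155),(247,140),(240,140)]),T)
x,y,z=T[...,0],T[...,1],T[...,2]
for v in (140,150,160,165,170,173,175,177,179,181): print(v,T[v,256].round(),T[v,266].round(),T[v,240].round())
r=T[158,228:292]; print([ [i+228]+q.round().tolist() for i,q in enumerate(r) if i%2==0])
E
```

```text
+y face [711.6 270.5  77.3] [ 0.0438 -0.9988 -0.0215] 459 0.69 [643. 249.  44.] [801. 276. 123.]
front [648.9 198.7  48. ] [-0.9995 -0.0315 -0.0098] 156 0.6 [645. 150.  16.] [651. 236.  75.]
can +y [669.  251.8 257.1] [ 0.048  -0.9955 -0.0818] 688 2.45 [615. 208. 215.] [725. 256. 311.]
topA 107 [567. 173.  -3.] [635. 217. 160.]
[[567.0, 187.0, 148.0], [569.0, 173.0, 150.0], [571.0, 204.0, 147.0], [573.0, 184.0, 150.0], [579.0, 192.0, 136.0], [582.0, 195.0, 136.0], [588.0, 180.0, 117.0], [592.0, 185.0, 139.0], [595.0, 191.0, 143.0], [599.0, 195.0, 140.0], [605.0, 187.0, 144.0], [609.0, 198.0, 140.0], [614.0, 196.0, 150.0], [618.0, 196.0, 150.0], [621.0, 183.0, 146.0], [632.0, 197.0, -0.0]]
topB 128 [ 604. -234.   -6.] [ 675. -174.  185.]
[[604.0, -189.0, 163.0], [610.0, -203.0, 185.0], [612.0, -188.0, 177.0], [615.0, -191.0, 178.0], [624.0, -193.0, 167.0], [629.0, -184.0, 160.0], [634.0, -194.0, 164.0], [642.0, -184.0, 163.0], [646.0, -233.0, 0.0], [651.0, -198.0, 166.0], [655.0, -188.0, 163.0], [662.0, -195.0, 163.0], [666.0, -219.0, 32.0], [669.0, -196.0, 160.0], [675.0, -199.0, 165
[... 1632 characters left out ...]
 301.0], [242, 661.0, 228.0, 302.0], [244, 662.0, 223.0, 297.0], [246, 662.0, 217.0, 296.0], [248, 661.0, 210.0, 300.0], [250, 655.0, 200.0, 325.0], [252, 654.0, 194.0, 328.0], [254, 653.0, 187.0, 330.0], [256, 658.0, 184.0, 308.0], [258, 661.0, 180.0, 296.0], [260, 661.0, 174.0, 296.0], [262, 661.0, 168.0, 294.0], [264, 660.0, 162.0, 295.0], [266, 660.0, 156.0, 294.0], [268, 660.0, 149.0, 294.0], [270, 661.0, 144.0, 289.0], [272, 661.0, 138.0, 291.0], [274, 670.0, 135.0, 248.0], [276, 688.0, 136.0, 165.0], [278, 692.0, 131.0, 145.0], [280, 701.0, 128.0, 107.0], [282, 702.0, 121.0, 100.0], [284, 722.0, 121.0, 7.0], [286, 723.0, 114.0, 2.0], [288, 724.0, 107.0, -1.0], [290, 722.0, 99.0, 8.0]]
```

Stand A: yaw about +2.2°, front face x≈649, centre line y≈193 at that x, which the tap's y agrees with. So the level outlet is about (594,191). The bucket is at (518.6,247.9), rim z 58, r 36. The canister edge is near (602,191,271). I'll go there with the fingers shut.

```bash
python3 -m crank '[{"tx":4,"ty":10,"tz":4,"wz":-4},{"tx":8,"ty":20,"tz":4,"wz":-8},{"tx":26,"ty":78.2,"tz":2,"wz":-22.6},{"tx":26,"ty":78.2,"tz":2,"wz":-22.6},{"tx":26,"ty":78.2,"tz":2,"wz":-22.6},{"tx":26,"ty":78.2,"tz":2,"wz":-22.6},{"tx":26,"ty":78.2,"tz":2,"wz":-22.6},{"tx":26,"ty":78.2,"tz":2,"wz":-22.6},{"tx":26,"ty":78.2,"tz":2,"wz":-22.6},{"tx":26,"ty":78.2,"tz":2,"wz":-22.6},{"tx":26,"ty":78.2,"tz":2,"wz":-22.6},{"tx":26,"ty":78.2,"tz":2,"wz":-22.6},{"tx":26,"ty":78.2,"tz":2,"wz":-22.6},{"tx":26,"ty":78.2,"tz":2,"wz":-22.6},{"tx":26,"ty":78.2,"tz":2,"wz":-22.6},{"tx":26,"ty":78.2,"tz":2,"wz":-22.6},{"tx":26,"ty":78.2,"tz":2,"wz":-22.6},{"tx":26,"ty":78.2,"tz":2,"wz":-22.6},{"tx":26,"ty":78.2,"tz":2,"wz":-22.6},{"tx":26,"ty":78.2,"tz":2,"wz":-22.6}]' 0 40
```

```text
$[0]: bad value
```

```bash
python3 -m crank '[{"tx":4,"ty":10,"tz":4,"wx":0,"wy":0,"wz":-4},{"tx":8,"ty":20,"tz":4,"wx":0,"wy":0,"wz":-8},{"tx":26,"ty":78.2,"tz":2,"wx":0,"wy":0,"wz":-22.6},{"tx":26,"ty":78.2,"tz":2,"wx":0,"wy":0,"wz":-22.6},{"tx":26,"ty":78.2,"tz":2,"wx":0,"wy":0,"wz":-22.6},{"tx":26,"ty":78.2,"tz":2,"wx":0,"wy":0,"wz":-22.6},{"tx":26,"ty":78.2,"tz":2,"wx":0,"wy":0,"wz":-22.6},{"tx":26,"ty":78.2,"tz":2,"wx":0,"wy":0,"wz":-22.6},{"tx":26,"ty":78.2,"tz":2,"wx":0,"wy":0,"wz":-22.6},{"tx":26,"ty":78.2,"tz":2,"wx":0,"wy":0,"wz":-22.6},{"tx":26,"ty":78.2,"tz":2,"wx":0,"wy":0,"wz":-22.6},{"tx":26,"ty":78.2,"tz":2,"wx":0,"wy":0,"wz":-22.6},{"tx":26,"ty":78.2,"tz":2,"wx":0,"wy":0,"wz":-22.6},{"tx":26,"ty":78.2,"tz":2,"wx":0,"wy":0,"wz":-22.6},{"tx":26,"ty":78.2,"tz":2,"wx":0,"wy":0,"wz":-22.6},{"tx":26,"ty":78.2,"tz":2,"wx":0,"wy":0,"wz":-22.6},{"tx":26,"ty":78.2,"tz":2,"wx":0,"wy":0,"wz":-22.6},{"tx":26,"ty":78.2,"tz":2,"wx":0,"wy":0,"wz":-22.6},{"tx":26,"ty":78.2,"tz":2,"wx":0,"wy":0,"wz":-22.6},{"tx":26,"ty":78.2,"tz":2,"wx":0,"wy":0,"wz":-22.6}]' 0 40
```

```text
time: 2.1
position: [532.3, 190.0, 251.0]
eef_rot: [179.9, 0.1, 2.1]
ft_force: [-0.1, 0.0, 0.2]
gripper_width: -0.0
finger_force: 0.0
```

```bash
python3 -m crank '[{"tx":2.5,"ty":0,"tz":0,"wx":0,"wy":0,"wz":0},{"tx":4.5,"ty":0.1,"tz":0,"wx":0,"wy":0,"wz":0},{"tx":5.5,"ty":0.2,"tz":0,"wx":0,"wy":0,"wz":0},{"tx":6,"ty":0.2,"tz":0,"wx":0,"wy":0,"wz":0},{"tx":6.5,"ty":0.2,"tz":0,"wx":0,"wy":0,"wz":0},{"tx":7,"ty":0.2,"tz":0,"wx":0,"wy":0,"wz":0},{"tx":7.5,"ty":0.3,"tz":0,"wx":0,"wy":0,"wz":0},{"tx":8,"ty":0.3,"tz":0,"wx":0,"wy":0,"wz":0},{"tx":8.5,"ty":0.3,"tz":0,"wx":0,"wy":0,"wz":0},{"tx":9,"ty":0.3,"tz":0,"wx":0,"wy":0,"wz":0},{"tx":9.5,"ty":0.4,"tz":0,"wx":0,"wy":0,"wz":0},{"tx":10,"ty":0.4,"tz":0,"wx":0,"wy":0,"wz":0},{"tx":10.5,"ty":0.4,"tz":0,"wx":0,"wy":0,"wz":0},{"tx":11,"ty":0.4,"tz":0,"wx":0,"wy":0,"wz":0},{"tx":11.5,"ty":0.4,"tz":0,"wx":0,"wy":0,"wz":0}]'
```

```text
time: 3.6
position: [648.2, 196.4, 251.2]
eef_rot: [-180.0, -0.0, 2.2]
ft_force: [-2.8, 1.4, 1.9]
gripper_width: 0.1
finger_force: 1.4
```

```bash
python3 -m crank '[{"tx":0.3,"ty":0,"tz":0,"wx":0,"wy":0,"wz":0},{"tx":0.6,"ty":0,"tz":0,"wx":0,"wy":0,"wz":0},{"tx":0.8,"ty":0,"tz":0,"wx":0,"wy":0,"wz":0},{"tx":0.8,"ty":0,"tz":0,"wx":0,"wy":0,"wz":0}]'
```

```text
time: 4.0
position: [656.1, 195.9, 251.1]
eef_rot: [180.0, -0.0, 2.2]
ft_force: [-0.6, 1.3, -0.3]
gripper_width: -0.2
finger_force: 0.5
```

```bash
python3 -m crank '[{"tx":0.2,"ty":0,"tz":0,"wx":0,"wy":0,"wz":0},{"tx":0.4,"ty":0,"tz":0,"wx":0,"wy":0,"wz":0},{"tx":0.4,"ty":0,"tz":0,"wx":0,"wy":0,"wz":0}]'
```

```text
time: 4.3
position: [656.1, 195.8, 251.1]
eef_rot: [180.0, 0.4, 2.2]
ft_force: [-11.0, 0.1, 5.9]
gripper_width: 0.2
finger_force: 5.6
```

```bash
python3 -m crank '[{"tx":0.3,"ty":0,"tz":0,"wx":0,"wy":0,"wz":0},{"tx":0.3,"ty":0,"tz":0,"wx":0,"wy":0,"wz":0},{"tx":0.3,"ty":0,"tz":0,"wx":0,"wy":0,"wz":0}]'
```

```text
time: 4.6
position: [656.1, 195.8, 251.1]
eef_rot: [179.9, 0.8, 2.3]
ft_force: [-19.0, -0.9, 9.7]
gripper_width: 0.3
finger_force: 9.5
```

The canister is against its stop: x stayed at 656.1 while the force rose from 11 to 19 N. Retreat, and set up behind the bucket.

```bash
python3 -m crank '[{"tx":-2,"ty":0,"tz":0,"wx":0,"wy":0,"wz":0},{"tx":-6,"ty":0,"tz":0,"wx":0,"wy":0,"wz":0},{"tx":-11,"ty":0,"tz":0,"wx":0,"wy":0,"wz":-7},{"tx":-16,"ty":2,"tz":0,"wx":0,"wy":0,"wz":-14},{"tx":-20.2,"ty":5,"tz":0,"wx":0,"wy":0,"wz":-21},{"tx":-20.2,"ty":9.2,"tz":0,"wx":0,"wy":0,"wz":-28},{"tx":-20.2,"ty":9.2,"tz":0,"wx":0,"wy":0,"wz":-35},{"tx":-20.2,"ty":9.2,"tz":0,"wx":0,"wy":0,"wz":-39.2},{"tx":-20.2,"ty":9.2,"tz":0,"wx":0,"wy":0,"wz":-39.2},{"tx":-20.2,"ty":9.2,"tz":0,"wx":0,"wy":0,"wz":-39.2},{"tx":-20.2,"ty":9.2,"tz":0,"wx":0,"wy":0,"wz":-39.2}]' 4
```

```text
time: 5.7
position: [461.2, 287.5, 251.4]
eef_rot: [-180.0, -0.0, -37.0]
ft_force: [0.1, -0.0, 0.0]
gripper_width: 39.9
finger_force: 0.0
```

```bash
python3 - <<'E'
from m import *
print(manip.get_state()["position"].round(1),manip.get_state()["eef_rot"].round(1))
snap("top","top1"); snap("side","side1")
img,P,H,S,V,x,y,z,uu,vv=measure("1")
for n,C,im in(("top",P,img),("side",np.load("pics/side1.npy"),cv2.imread("pics/side1.png"))):
    hs=cv2.cvtColor(im,cv2.COLOR_BGR2HSV)
    m=((hs[...,0]<8)|(hs[...,0]>172))&(hs[...,1]>150)&(hs[...,2]>60)&(C[...,2]>110)&(C[...,2]<200)
    for s in(193,-190):
        p=C[m&(abs(C[...,1]-s)<45)&(C[...,0]>540)&(C[...,0]<700)]
        if len(p)>5: 
            q=np.percentile(p,[2,50,98],0).round(); l=p[(p[:,2]<145)]; print(n,s,len(p),q.tolist(),"low",len(l),l.mean(0).round(1) if len(l) else "")
    for s in (193,-195):
        t=C[(abs(C[...,1]-s)<50)&(C[...,0]>690)&(C[...,0]<790)&(C[...,2]>270)&(C[...,2]<292)]
        if len(t)>20:
            a=np.c_[t[:,:2],np.ones(len(t))]; k=np.linalg.lstsq(a,t[:,2],rcond=None)[0]; print(n,"top plane",s,len(t),k.round(3),"z",np.median(t[:,2]).round(1))
E
```

```text
[461.2 287.5 251.4] [-180.   -0.  -37.]
top 193 121 [[583.0, 176.0, 146.0], [612.0, 189.0, 164.0], [652.0, 202.0, 183.0]] low 3 [587.7 182.  142.3]
top -190 115 [[607.0, -203.0, 154.0], [638.0, -191.0, 164.0], [674.0, -179.0, 182.0]] low 0 
top top plane 193 770 [-7.00000e-03  3.00000e-03  2.87054e+02] z 282.4
top top plane -195 802 [ 1.60000e-02 -1.40000e-02  2.67635e+02] z 282.4
side 193 143 [[585.0, 180.0, 157.0], [609.0, 196.0, 163.0], [650.0, 208.0, 180.0]] low 0 
side top plane 193 751 [-8.00000e-03  6.00000e-03  2.86595e+02] z 281.9
side top plane -195 284 [-2.2000e-02 -4.5000e-02  2.9142e+02] z 282.2
```

View pics/side1.png

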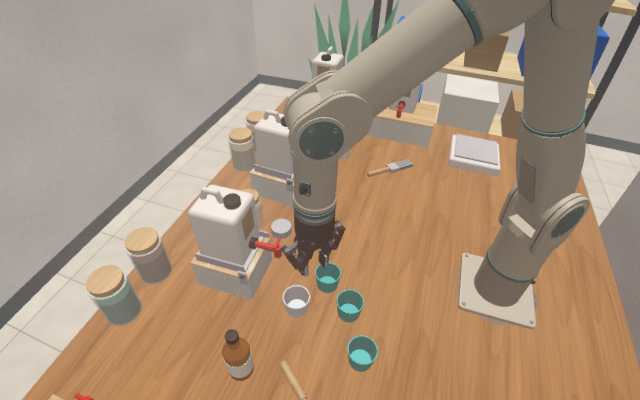

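The canister is level: its top at side (225,205) lies flat at z 282, the same as B. The tap front is at x≈584, so the outlet is at (594,191). The bucket is still at side (297,301). Tilt and descend behind the bucket.

```bash
python3 -m crank '[{"tx":0,"ty":0,"tz":-4,"wx":-5,"wy":-6.6,"wz":0},{"tx":0,"ty":0,"tz":-8,"wx":-10,"wy":-13.3,"wz":0},{"tx":0,"ty":0,"tz":-12,"wx":-15,"wy":-20,"wz":0},{"tx":0,"ty":0,"tz":-16,"wx":-15,"wy":-20,"wz":0},{"tx":0,"ty":0,"tz":-20,"wx":-15,"wy":-20,"wz":0},{"tx":0,"ty":0,"tz":-22,"wx":-15,"wy":-20,"wz":0},{"tx":0,"ty":0,"tz":-23.3,"wx":-15,"wy":-20,"wz":0},{"tx":0,"ty":0,"tz":-23.3,"wx":-15,"wy":-20,"wz":0},{"tx":0,"ty":0,"tz":-23.3,"wx":-15,"wy":-20,"wz":0},{"tx":0,"ty":0,"tz":-23.3,"wx":-15,"wy":-20,"wz":0}]'
```

```text
time: 6.8
position: [460.9, 288.0, 18.3]
eef_rot: [-179.9, -25.0, -37.0]
ft_force: [-0.5, 0.8, 0.2]
gripper_width: 39.8
finger_force: 0.0
```

```bash
python3 -m crank '[{"tx":0.8,"ty":-0.6,"tz":0,"wx":0,"wy":0,"wz":0},{"tx":1.6,"ty":-1.2,"tz":0,"wx":0,"wy":0,"wz":0},{"tx":2.2,"ty":-1.66,"tz":0,"wx":0,"wy":0,"wz":0},{"tx":2.6,"ty":-1.96,"tz":0,"wx":0,"wy":0,"wz":0},{"tx":3,"ty":-2.26,"tz":0,"wx":0,"wy":0,"wz":0},{"tx":3.4,"ty":-2.56,"tz":0,"wx":0,"wy":0,"wz":0},{"tx":3.8,"ty":-2.87,"tz":0,"wx":0,"wy":0,"wz":0},{"tx":4.2,"ty":-3.17,"tz":0,"wx":0,"wy":0,"wz":0},{"tx":4.6,"ty":-3.47,"tz":0,"wx":0,"wy":0,"wz":0},{"tx":5,"ty":-3.77,"tz":0,"wx":0,"wy":0,"wz":0},{"tx":5.4,"ty":-4.07,"tz":0,"wx":0,"wy":0,"wz":0},{"tx":5.8,"ty":-4.38,"tz":0,"wx":0,"wy":0,"wz":0},{"tx":6.2,"ty":-4.68,"tz":0,"wx":0,"wy":0,"wz":0},{"tx":6.6,"ty":-4.98,"tz":0,"wx":0,"wy":0,"wz":0},{"tx":7,"ty":-5.28,"tz":0,"wx":0,"wy":0,"wz":0},{"tx":7.4,"ty":-5.58,"tz":0,"wx":0,"wy":0,"wz":0},{"tx":7.4,"ty":-5.58,"tz":0,"wx":0,"wy":0,"wz":0}]'; python3 - <<'E'
from m import *
snap("top","top2");snap("side","side2")
for t in("top","side"):
    C=np.load(f"pics/{t}2.npy"); hs=cv2.cvtColor(cv2.imread(f"pics/{t}2.png"),cv2.COLOR_BGR2HSV)
    m=(hs[...,1]<60)&(C[...,2]>50)&(C[...,2]<63)&(C[...,0]>500)&(C[...,0]<635)&(C[...,1]>140)&(C[...,1]<300)
    p=C[m]; print(t,len(p),p.min(0).round(),p.max(0).round())
    # algebraic circle with r=36 by least squares
    from scipy.optimize import least_squares
    r=least_squares(lambda c:np.hypot(p[:,0]-c[0],p[:,1]-c[1])-34.5,[565,210],loss="soft_l1"); print(r.x.round(1),np.abs(r.fun).mean().round(1))
a=cv2.imread("pics/top2.png")[130:280,180:330];b=cv2.imread("pics/side2.png")[180:330,200:350]
cv2.imwrite("pics/c2.png",cv2.resize(np.hstack([a,b]),None,fx=2.6,fy=2.6))
E
```

```text
time: 8.5
position: [535.5, 231.3, 18.6]
eef_rot: [-179.9, -25.1, -37.1]
ft_force: [-0.3, 0.5, 1.3]
gripper_width: 40.0
finger_force: 0.0
top 69 [515. 177.  50.] [594. 260.  63.]
[558.4 211.2] 2.7
side 98 [531. 176.  50.] [596. 277.  62.]
[560.3 213.8] 1.9
```

View pics/c2.png

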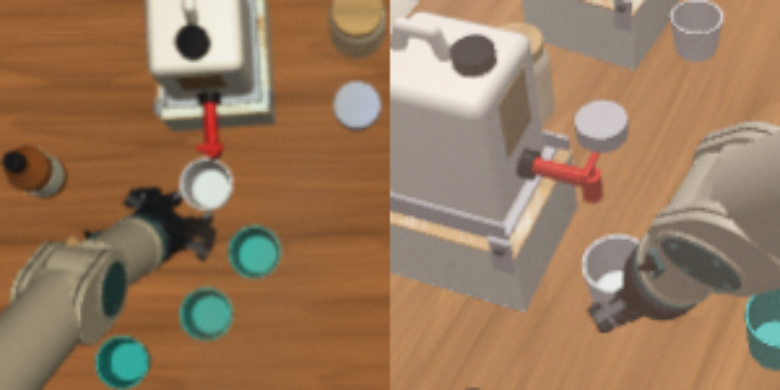

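The top crop shows the bucket at (206,184), upright in the finger cradle, next to the tap's tip (210,150), with the turquoise cup untouched. The bucket is at about (559,212), leaving (35,-21) mm to go. I'll push most of it, then back off to measure.

```bash
python3 -m crank '[{"tx":0.4,"ty":-0.24,"tz":0,"wx":0,"wy":0,"wz":0},{"tx":0.8,"ty":-0.48,"tz":0,"wx":0,"wy":0,"wz":0},{"tx":1.2,"ty":-0.72,"tz":0,"wx":0,"wy":0,"wz":0},{"tx":1.6,"ty":-0.96,"tz":0,"wx":0,"wy":0,"wz":0},{"tx":2,"ty":-1.2,"tz":0,"wx":0,"wy":0,"wz":0},{"tx":2.3,"ty":-1.4,"tz":0,"wx":0,"wy":0,"wz":0},{"tx":2.6,"ty":-1.6,"tz":0,"wx":0,"wy":0,"wz":0},{"tx":2.8,"ty":-1.7,"tz":0,"wx":0,"wy":0,"wz":0},{"tx":3,"ty":-1.8,"tz":0,"wx":0,"wy":0,"wz":0},{"tx":3,"ty":-1.8,"tz":0,"wx":0,"wy":0,"wz":0},{"tx":2.2,"ty":-1.2,"tz":0,"wx":0,"wy":0,"wz":0},{"tx":0,"ty":0.4,"tz":0,"wx":0,"wy":0,"wz":0},{"tx":-3,"ty":2.5,"tz":0,"wx":0,"wy":0,"wz":0},{"tx":-3,"ty":2.5,"tz":0,"wx":0,"wy":0,"wz":0}]'; cat > b.py <<'E'
from m import *
import sys
t=sys.argv[1]
from scipy.optimize import least_squares
for n in("top","side"):
    snap(n,n+t); C=np.load(f"pics/{n}{t}.npy"); hs=cv2.cvtColor(cv2.imread(f"pics/{n}{t}.png"),cv2.COLOR_BGR2HSV)
    m=(hs[...,1]<70)&(C[...,2]>51)&(C[...,2]<65)&(np.hypot(C[...,0]-590,C[...,1]-193)<48)
    p=C[m]; c,r=cv2.minEnclosingCircle(p[:,:2].astype(np.float32))
    f=least_squares(lambda c:np.hypot(p[:,0]-c[0],p[:,1]-c[1])-34.5,[590,193],loss="soft_l1").x
    print(n,len(p),p.min(0).round(),p.max(0).round(),"enc",np.round(c,1),round(r,1),"fit",f.round(1))
a=cv2.imread(f"pics/top{t}.png")[130:280,180:330];b=cv2.imread(f"pics/side{t}.png")[180:330,200:350]
cv2.imwrite(f"pics/c{t}.png",cv2.resize(np.hstack([a,b]),None,fx=2.6,fy=2.6))
E
python3 b.py 3
```

```text
time: 10.0
position: [499.1, 261.9, 16.3]
eef_rot: [179.9, -24.7, -36.5]
ft_force: [0.4, 0.5, -0.7]
gripper_width: 40.0
finger_force: 0.0
top 42 [553. 158.  51.] [623. 227.  65.] enc [588.1 193.6] 36.0 fit [588.1 192.7]
side 131 [555. 159.  51.] [626. 231.  62.] enc [590.2 194.6] 36.2 fit [590.7 195.7]
```

View pics/c3.png

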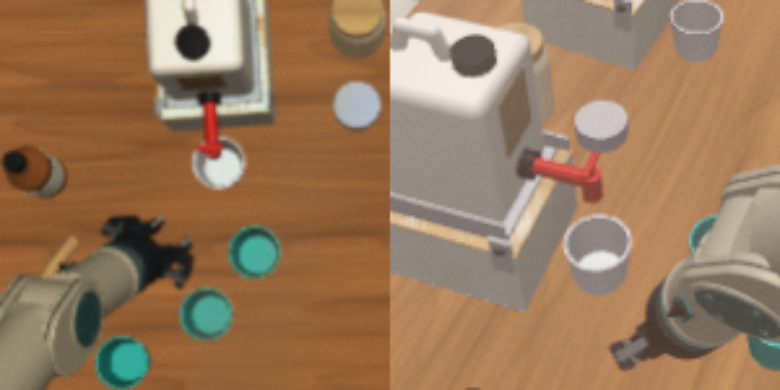

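The bucket stands upright just short of the tap (top crop 218,163; tap tip 210,150). It is at about (589,194.5) in both views, so it needs about (+4.5,-4) mm more. One final nudge, then back off.

```bash
python3 -m crank '[{"tx":2,"ty":-1.4,"tz":0,"wx":0,"wy":0,"wz":0},{"tx":4,"ty":-2.85,"tz":0,"wx":0,"wy":0,"wz":0},{"tx":5,"ty":-3.6,"tz":0,"wx":0,"wy":0,"wz":0},{"tx":5.5,"ty":-3.95,"tz":0,"wx":0,"wy":0,"wz":0},{"tx":5.8,"ty":-4.2,"tz":0,"wx":0,"wy":0,"wz":0},{"tx":6,"ty":-4.35,"tz":0,"wx":0,"wy":0,"wz":0},{"tx":6.2,"ty":-4.5,"tz":0,"wx":0,"wy":0,"wz":0},{"tx":6.4,"ty":-4.65,"tz":0,"wx":0,"wy":0,"wz":0},{"tx":6.45,"ty":-4.7,"tz":0,"wx":0,"wy":0,"wz":0},{"tx":6.45,"ty":-4.7,"tz":0,"wx":0,"wy":0,"wz":0},{"tx":6.45,"ty":-4.7,"tz":0,"wx":0,"wy":0,"wz":0},{"tx":5.5,"ty":-4,"tz":0,"wx":0,"wy":0,"wz":0},{"tx":3.5,"ty":-2.5,"tz":0,"wx":0,"wy":0,"wz":0},{"tx":0,"ty":0,"tz":0,"wx":0,"wy":0,"wz":0},{"tx":0,"ty":0,"tz":0,"wx":0,"wy":0,"wz":0}]'; python3 b.py 4
```

```text
time: 11.6
position: [498.2, 262.7, 16.0]
eef_rot: [179.8, -24.6, -36.4]
ft_force: [-0.1, 0.7, -0.5]
gripper_width: 39.9
finger_force: 0.0
top 39 [560. 155.  51.] [627. 224.  63.] enc [592.9 190.2] 35.6 fit [592.5 190.2]
side 139 [559. 157.  51.] [630. 227.  63.] enc [594.6 192. ] 36.0 fit [594.6 192.4]
```

Centred: (592.7,190.2) in top and (594.6,192.2) in side, against (594,191). Lift clear, then check the whole scene.

```bash
python3 -m crank '[{"tx":-2,"ty":1,"tz":4,"wx":0,"wy":0,"wz":0},{"tx":-4,"ty":1,"tz":9,"wx":0,"wy":0,"wz":0},{"tx":-5,"ty":1,"tz":14,"wx":0,"wy":0,"wz":0},{"tx":-5,"ty":1,"tz":19,"wx":0,"wy":0,"wz":0},{"tx":-5,"ty":1,"tz":20,"wx":0,"wy":0,"wz":0},{"tx":-5,"ty":1,"tz":20,"wx":0,"wy":0,"wz":0}]'; python3 b.py 5; python3 - <<'E'
from m import *
img,P,H,S,V,x,y,z,uu,vv=measure("5")
for n,c in dict(bb=(610.7,-193.5),t1=(464,146.5),t2=(382,213.7),t3=(322,326.5)).items(): bucket("5",c,45,n)
t=P[(abs(y-193)<50)&(x>690)&(x<790)&(z>270)&(z<292)]; print(np.linalg.lstsq(np.c_[t[:,:2],np.ones(len(t))],t[:,2],rcond=None)[0].round(3))
E
```

```text
time: 12.3
position: [456.5, 267.1, 221.1]
eef_rot: [-179.6, -25.1, -37.2]
ft_force: [-0.0, -0.1, -0.6]
gripper_width: 40.1
finger_force: 0.0
top 41 [561. 155.  51.] [626. 224.  64.] enc [592.4 189.5] 35.0 fit [592.2 189.8]
side 138 [560. 157.  51.] [629. 226.  63.] enc [594.6 192. ] 36.0 fit [594.4 192.1]
bb [ 610.9 -193.2] r 35.4 n 50 z 58.0
t1 [463.9 146.6] r 35.9 n 67 z 57.8
t2 [381.6 213.8] r 36.1 n 64 z 58.3
t3 [322.3 327.3] r 36.3 n 67 z 58.0
[-1.00000e-02  8.00000e-03  2.88521e+02]
```

View pics/top5.png

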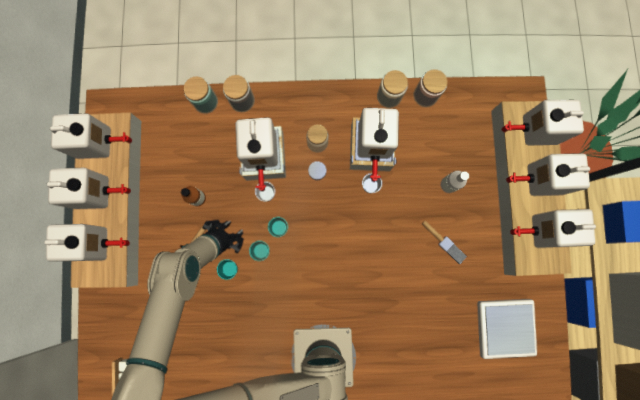

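The top view shows canister A level at (256,140) with its bucket under the tap at (264,192). Bucket_b (372,184), the tin, the jar and the bottles look where they were at the start, and the arm is clear.

```bash
python3 -c "
from plant import workorder; print(workorder.finish_job())"
```

```text
the job is handed in; nothing more can be done
None
```

The tipped canister is back against its stop and level, its bucket is within about 2 mm of centre under the tap by both cameras, nothing else appears to have moved, and the job was handed in at about 12 s.

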